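# Set the swivel head's angle ring to the red marker and lock it

## Robot

A 6-joint arm with a two-finger parallel gripper is mounted at the origin on the work surface. World frame = base frame: x ahead of the robot, y to its left, z up, the work surface at z = 0. Lengths are in mm, angles in rad, forces in N, time in s.
With the tool pointing down it reaches from about 350 to 975 mm from the base axis. Payload 7.1 kg.
Tool frame: the origin (TCP) lies midway between the tips of the shut fingers; the grasp point (between the pads) lies 19 mm behind it; z points along the fingers, y is the line along which they close (so a half turn about z gives the same grasp; the last joint's range is limited). The gripper opens to 88 mm and grips with 3 to 60 N. Pads are 20 mm wide; open, the fingers measure 115 mm over their backs; the gripper's body (75 mm by 178 mm) begins 61 mm behind the grasp point.
Start: joints at [-0.019, 0.423, 1.63, -0, 1.089, -0.019], TCP at [624.984, 0.026, 222.675] pointing down, gripper open.
Joint ranges: [-3, 3], [-0.9, 2.11], [0.09, 2.58], [-1.31, 4.45], [0.11, 2.69], [-2.54, 2.54]. Speed limits (rad/s): [2.39, 2.39, 3.01, 3.14, 3.14, 3.14].

## Interface

Orientations are given as a rotation vector (axis times angle).
In Python, from plant import readout, eyes, close_job gives the robot as it stands.
- The arm moves only by the tool send_rows, never from a script. Its argument "deltas" is a list that holds one entry, the list of rows, each a list of 4 numbers: the shift along the tool's x, y, z in cm, then the turn about the tool's z in degrees. In form: [[[tx, ty, tz, twist], ...]]. A call has 1 to 8 rows; each row is the pose to reach, as a shift and turn from the pose commanded when the call began, along the tool's axes at that moment; what a row does not reach only later rows make up. A row lasts 1/12 s, in which the tool goes at most 41.7 mm and 7.16 degrees, less where a joint would pass 70% of its speed; a pose out of reach is approached as far as the arm can. A call with a gripper value outside its range is refused whole. "jaw" is the opening in per cent of the stroke, from 0 (shut) to 100 (fully open), set as the call begins (left out, the last holds). The fingers move at their own pace and stop on an object; "squeeze" is the grip in N (left out, the last holds). Time passes only in rows, so rows that repeat a pose let the fingers close. It gives the time, the measured TCP pose, the force, the opening and the grip force at its end, in the units of the state.
- readout.observe(): the state, without advancing time (a new reading comes with each control period).
- eyes.camera(name): name is "scene" or "side" or "wrist"; returns a dict with "color" (384x512x3 uint8, blue, green, red), "z_map" (384x512 float32, mm along the optical axis (not along the pixel's ray), 0 where there is no reading), "intrinsics" (3x3 intrinsics, pixels), "k1" (the pictures are not rectified: a ray, as slopes to the right and down, at radius r is drawn at 1 + k1 r^2 times it, then the intrinsics apply), "R" (3x3) and "t" (3): a world point X has camera coordinates R X + t; the wrist camera has in their place "tool_from_camera" (4x4, takes a point from camera to tool coordinates, whose origin is the TCP and whose axes are the flange's). Camera axes: x right, y down, z forward; pixel columns grow to the right and rows downward; lengths in mm; the calibration is good to about 2 mm. A picture is of the moment at which its call begins: read the wrist's pose just before it.
- close_job(): hands the job in; it is judged then, once.
The state is a dict: "t": time; "joint_pos": joint angles; "qd": joint speeds; "joint_efforts": joint torques, N m; "tcp_pos": TCP position; "eef_rot": TCP orientation; "contact_force": force on the tool from outside, world axes, zero at the start; "ft_torque": the same for the moment, N m; "width": finger opening in mm; "gripper_force": force on a finger pad.
Only numpy, scipy, OpenCV 4.12 (cv2) and the standard library are available. Lean on these libraries where they do the work, as an engineer would, in place of code of your own. Each camera call takes 0.05 s, during which the arm holds its last target. There are 200 camera calls.

## Task

Set the facet angle on the gem cutter's swivel head: with the fingertips, push the upright yellow pin around its arc until the ring's yellow pointer stands at the middle of the red marker on the black scale, and only then push the orange lock lever all the way over to its other side, leaving the ring on the marker. Push gently, do not grip or pinch anything, and leave the loose dop sticks and the cup where they are.

Things in the scene. Friction and masses are not known exactly. Their poses are not given: they have to be found in the camera images.
- head: the fixed swivel head: grey foot plate 12 mm thick (x -125 to 125, y -135 to 200 mm) with a black scale disc (radius 115 mm, top 22 mm above the bench, white ticks every 10 degrees on its -x side). Origin on the bench, on the ring's vertical axis; x, y level, z up. At yaw 0 the pin's arc is on the robot's side (-x), the lock lever to the robot's left (+y)
- ring (a joint): turn of the ring about the head's axis, rad, -1.25 to 1.25 (stops), positive counter-clockwise from above; at 0 pin and pointer lie on the head's -x, at +1.25 towards its -y. Stiff (2 to 4 N at the pin), no spring, stays where left. Green disc, radius 70 mm, top 42 mm above the bench; opposite the pin it carries a clamp block with a dop stick and blue stone (91 mm from the axis, up to 75 mm high)
- pin (a point): centre of the top of the upright yellow pin to push: 12 mm diameter, 78 mm from the head's axis, top 96 mm above the bench. It stands on the yellow radial lever arm (18 mm wide, top 38 mm above the bench, 70 to 89 mm from the axis, drawn on as a yellow stripe over the disc), so the pin is free from 38 to 96 mm high
- pointer_tip (a point): outer end of the thin yellow pointer (4 mm wide) on the lever, 97 mm from the head's axis, on the same radius as the pin
- mark (a point): middle of the inner edge of the red marker (9 mm wide along the arc, fixed on the rim of the scale disc, up to 27 mm above the bench), 97 mm from the head's axis. The pointer's tip, about 7 mm higher, is to stand over this point. At the start it lies clockwise (seen from above) of the pointer
- lock (a joint): angle of the orange lock lever, rad: 0 as it starts, leaning towards the head's -x; 1.0 fully over, leaning towards the head's +x (locked). Stiff hinge, no spring, it stays where it is left; it does not move the ring
- lock_tip (a point): centre of the orange ball (26 mm diameter) on the lock lever's 10 mm rod, 80 mm from its level hinge axis, which runs along the head's y at head x 0, y 155, z 34 mm. The ball is 104 mm above the bench at both ends of its travel (38 mm to -x, later 38 mm to +x of the hinge), 114 mm upright. Its block: 70 x 50 mm, up to 47 mm above the bench
- dop_a: loose wooden dop stick with a light blue stone, lying down, about 125 mm long, 11 mm thick, stone 24 mm; origin under its middle, x along it to the stone. Leave alone
- dop_b: a second loose dop stick, the same. Leave alone
- cup: loose white ceramic cup, 72 mm diameter, 70 mm high, origin under its centre. Leave alone

How it is judged:
By the outcome, as a careful person would: the job done as asked, in the order asked, and still so for the second after the job is handed in, with the robot touching nothing.
It also fails if it takes over 64 s, if anything falls off the work surface, if the arm or the gripper's body presses on something with over 40 N, if the wrist force passes 120 N, or if a joint passes its speed limit or range.

## Working session

There is one attempt and no reset: what is moved stays moved. The work goes in short steps, Python scripts to look and compute and a tool call to move; the robot and the scene stay as the last step left them, time stands still between calls to the robot, and variables do not carry over. Pictures are saved under pics/ and viewed, at most 10 in all, crops included, and the job is handed in when it is done.

Besides the shell and the picture viewer there is one more tool, called after "Call:" in YAML: its name, and indented under it one key for each argument. send_rows: Moves the arm, as the interface text tells. Its arguments: {"type":"object","properties":{"deltas":{"type":"array"},"jaw":{"type":"number"},"squeeze":{"type":"number"}},"required":["deltas"]}

```bash
mkdir -p pics; cat > h.py <<'E'
import numpy as np, cv2, pickle
from plant import readout, eyes
from scipy.spatial.transform import Rotation as Ro
def grab(n):
    s=readout.observe(); c=eyes.camera(n)
    if n=="wrist":
        T=np.eye(4);T[:3,:3]=Ro.from_rotvec(s["eef_rot"]).as_matrix();T[:3,3]=s["tcp_pos"]
        W=T@np.array(c["tool_from_camera"]); c["R"]=W[:3,:3].T; c["t"]=-W[:3,:3].T@W[:3,3]
    return c
def world(c,uv,z=None,depth=None):
    """pixels to world; with the plane height z or the depth map"""
    uv=np.atleast_2d(np.array(uv,float)); K=np.array(c["intrinsics"])
    d=(uv-K[[0,1],2])/K[[0,1],[0,1]]; p=d.copy()
    for _ in range(20): p=d/(1+c["k1"]*(p**2).sum(1,keepdims=True))
    r=np.c_[p,np.ones(len(p))]; R=np.array(c["R"]);t=np.array(c["t"]); o=-R.T@t; rw=r@R
    if z is not None: s=(z-o[2])/rw[:,2]
    else: s=c["z_map"][uv[:,1].astype(int),uv[:,0].astype(int)]
    return o+rw*s[:,None]
E
python3 - <<'E'
from h import *
print(readout.observe())
ims=[]
for n in ["scene","side","wrist"]:
    c=grab(n); pickle.dump(c,open(n+".pkl","wb")); ims.append(c["color"]); print(n,c["intrinsics"],c["k1"])
    cv2.imwrite(f"pics/{n}0.png",cv2.resize(c["color"],(800,600)))
E
```

```text
{'t': 0.0, 'joint_pos': array([-1.90104615e-02,  4.23856078e-01,  1.63070798e+00, -1.66885775e-05,
        1.08861008e+00, -1.90066712e-02]), 'qd': array([ 0.00027163, -0.00068445, -0.00067854, -0.00179056,  0.00040639,
        0.00073201]), 'joint_efforts': array([ 1.28069914e-03, -5.44622147e+01, -2.73670936e+01,  6.42951974e-02,
        2.27214623e-02, -1.51321510e-04]), 'tcp_pos': array([6.24424958e+02, 2.55346104e-02, 2.21885132e+02]), 'eef_rot': array([-2.22063835e+00, -2.22064715e+00,  1.73897467e-03]), 'contact_force': array([ 0.28458495, -0.16332405, -0.23105455]), 'ft_torque': array([ 0.01453659, -0.0258795 ,  0.01229643]), 'gripper_force': 0.0, 'width': 87.63795789972795}
scene [[458.93058343   0.         259.97124137]
 [  0.         458.93058343 191.11816544]
 [  0.           0.           1.        ]] -0.045777075571247855
side [[495.0380185    0.         254.85971044]
 [  0.         495.0380185  187.29547759]
 [  0.           0.           1.        ]] -0.16793933551452175
wrist [[274.17556936   0.         255.23928175]
 [  0.         274.17556936 192.88330589]
 [  0.           0.           1.        ]] -0.04985398697700364
```

View pics/scene0.png

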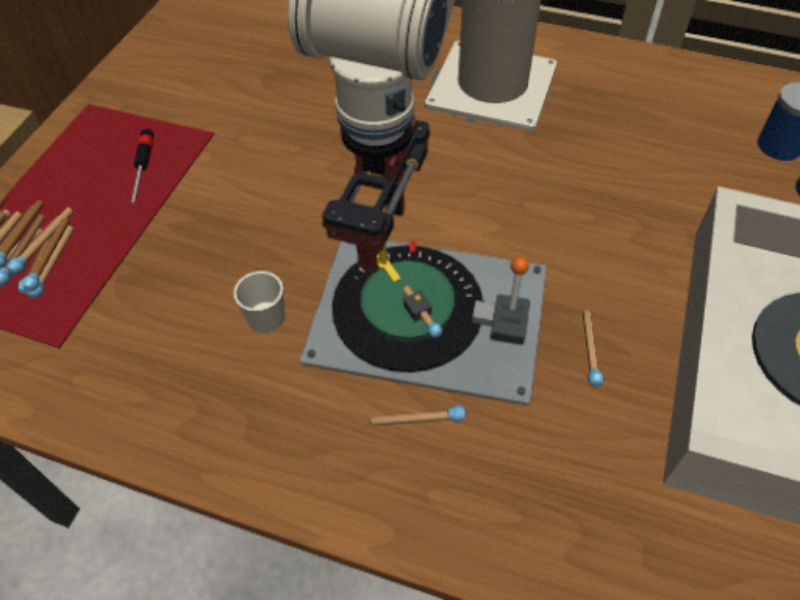

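View pics/wrist0.png

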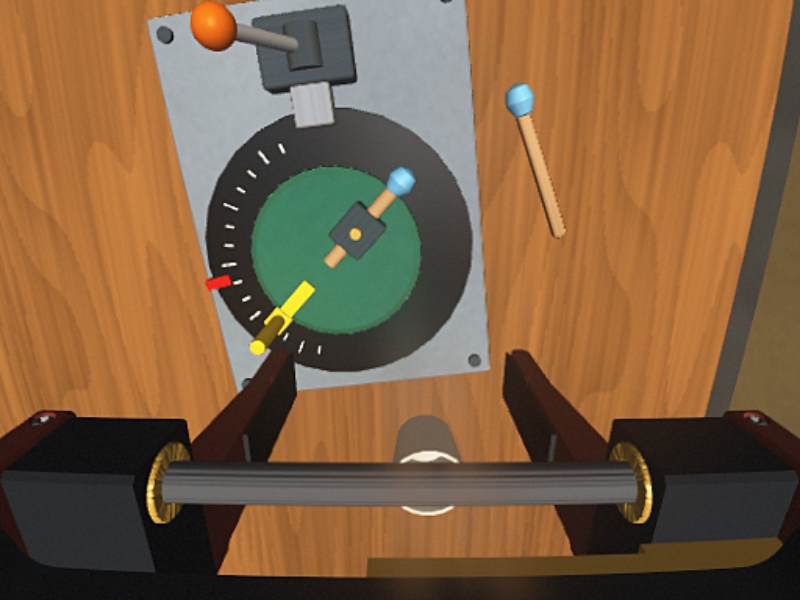

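The wrist view shows the marker (218,282), pin top (257,347), ball (213,25), and green disc centre near (335,250), in 800x600 pixels. Next I measure them by colour.

```bash
cat >> h.py <<'E'
def seg(c,lo,hi):
    return cv2.inRange(cv2.cvtColor(c["color"],cv2.COLOR_BGR2HSV),np.array(lo),np.array(hi))
def pix(m): v,u=np.nonzero(m); return np.c_[u,v]
def big(m):
    n,l,s,_=cv2.connectedComponentsWithStats(m); return (l==1+np.argmax(s[1:,4])).astype(np.uint8)*255
def circ(P,w=None):
    A=np.c_[2*P[:,:2],np.ones(len(P))]; x=np.linalg.lstsq(A,(P[:,:2]**2).sum(1),rcond=None)[0]
    return x[:2],np.sqrt(x[2]+x[0]**2+x[1]**2)
E
python3 - <<'E'
from h import *
for n in ["wrist","scene"]:
    c=pickle.load(open(n+".pkl","rb")); print(n)
    g=big(seg(c,[60,80,30],[90,255,160])); ct=cv2.convexHull(max(cv2.findContours(g,0,1)[0],key=len))[:,0]
    P=world(c,ct,z=42); print("green",circ(P))
    r=big(seg(c,[0,200,90],[4,255,255])); P=world(c,pix(r)); print("red",len(P),np.median(P,0),P.min(0),P.max(0), world(c,pix(r).mean(0),z=27))
    o=big(seg(c,[6,180,90],[14,255,255])); p=pix(o); P=world(c,p); print("orange",len(P),np.median(P,0),world(c,[(p.min(0)+p.max(0))/2],z=104),p.min(0),p.max(0))
    y=seg(c,[24,180,60],[34,255,255]); p=pix(y); P=world(c,p)
    for lo,hi in [(90,102),(33,40.5),(40.5,46)]:
        k=(P[:,2]>lo)&(P[:,2]<hi); print("yellow",lo,k.sum(),P[k].mean(0) if k.any() else "")
    if n=="wrist":
        k=seg(c,[24,150,60],[34,255,255]); 
        pl=world(c,np.array([[166,35],[474,360],[248,384]])*.64,z=12); print("screws",pl)
    for nm,lo,hi in [("blue",[95,80,80],[110,255,255])]:
        b=seg(c,lo,hi); nn,l,s,ce=cv2.connectedComponentsWithStats(b)
        for i in range(1,nn):
            if s[i,4]>25: print(nm,ce[i],world(c,ce[i]))
E
```

```text
wrist
green (array([572.63866975,  14.89211463]), np.float64(68.67366104009189))
red 106 [466.97514193 -11.96621438  26.85391118] [ 4.43979050e+02 -2.66161835e+01 -3.08776134e-01] [477.56733239  -6.63969226  29.11243266] [[467.06221721 -12.10842083  27.        ]]
orange 652 [519.02555177 160.80202374 113.29061977] [[515.21632367 164.34268379 104.        ]] [122   0] [150  31]
yellow 90 60 [520.04475951 -43.17278818  96.02602942]
yellow 33 69 [521.07269758 -41.45723694  38.03010564]
yellow 40.5 198 [539.49992154 -21.97739676  44.80878357]
screws [[ 441.17883332  184.68527547   12.        ]
 [ 695.97366742  -93.46909895   12.        ]
 [ 476.55895306 -119.71580902   12.        ]]
blue [332.06666667  63.70175439] [[717.85434442 133.76116741  22.97072263]]
blue [256.12  115.608] [[625.26716956  73.02646221  63.55467015]]
scene
green (array([579.07763813,  17.0379615 ]), np.float64(72.02876359645856))
red 40 [ 376.59501171 -555.25616015   25.30593458] [ 363.37361565 -583.83052081    2.26782264] [ 387.6798016  -543.61014307   30.33908364] [[ 378.34244669 -553.78467364   27.        ]]
orange 88 [521.52037867 164.03551909 111.97032319] [[513.88226688 164.06439054 104.        ]] [328 164] [337 174]
yellow 90 0 
yellow 33 6 [528.83784075 -30.0028261   36.85489605]
yellow 40.5 41 [538.55513517 -23.09494148  43.72446634]
blue [  5.85882353 170.99411765] [[ 711.95569895 -598.89039025   33.53627021]]
blue [ 19.46583851 182.37888199] [[ 730.22303123 -545.63841109   32.16900219]]
blue [278.01538462 210.81538462] [[630.89567867  74.90105087  61.56031159]]
blue [380.73333333 241.53333333] [[611.18599678 306.02280671  20.70012437]]
blue [292.12345679 264.0617284 ] [[724.73453843 136.56396756  20.64835467]]
```

Call:
send_rows:
  deltas:
    - [[-0.8, -1.0, 0.8, -6], [-1.6, -2.1, 2, -12], [-2.4, -3.2, 3.3, -18], [-3.2, -4.3, 4.6, -24], [-4, -5.4, 5.9, -30], [-4.8, -6.5, 7.2, -36], [-5.5, -7.6, 8.5, -42], [-6.2, -8.5, 9.6, -47.5]]
  jaw: 0
  squeeze: 5

```text
t: 0.82
tcp_pos: [538.7, -62.2, 125.7]
eef_rot: [-1.131, -2.93, 0.0]
contact_force: [-0.1, 0.1, 0.0]
width: 37.8
gripper_force: 0.0
```

Call:
send_rows:
  deltas:
    - [[0, 0, 0.8, 0], [0, 0, 1.8, 0], [0, 0, 2.8, 0], [0, 0, 3.8, 0], [0, 0, 4.8, 0], [0, 0, 5.6, 0], [0, 0, 6, 0], [0, 0, 6, 0]]

```text
t: 1.48
tcp_pos: [539.5, -61.8, 65.5]
eef_rot: [-1.138, -2.926, 0.001]
contact_force: [0.4, 0.5, 1.1]
width: 0.5
gripper_force: 0.0
```

```bash
cat > m.py <<'E'
from h import *
import sys
c=grab("wrist"); pickle.dump(c,open(sys.argv[1]+".pkl","wb")); cv2.imwrite(f"pics/{sys.argv[1]}.png",cv2.resize(c["color"],(800,600)))
s=readout.observe(); print(s["t"],s["tcp_pos"],s["contact_force"],s["width"],Ro.from_rotvec(s["eef_rot"]).as_matrix()[:,0])
E
python3 m.py w1
```

```text
1.5333 [539.83555364 -61.80551286  66.15527131] [-0.3607678  -0.54039709 -0.05266809] 0.45584975792731125 [-0.73723346  0.67563767  0.0007512 ]
```

View pics/w1.png

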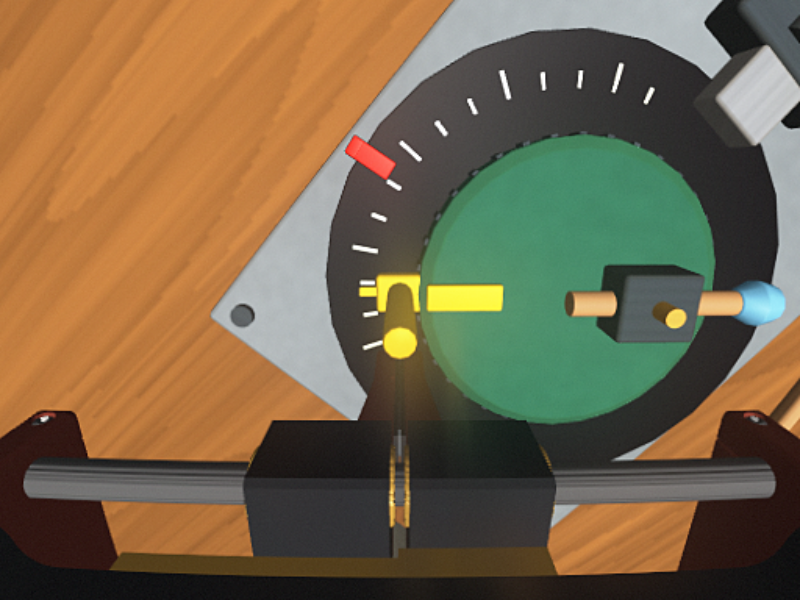

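The close view shows the pin top (400,342), pointer tip (360,292), and the marker's inner edge between (386,180) and (397,162). The fingers sit behind the pin.

```bash
cat > a.py <<'E'
from h import *
import sys
c=pickle.load(open(sys.argv[1]+".pkl","rb"))
g=big(seg(c,[55,60,30],[90,255,220])); ct=cv2.convexHull(max(cv2.findContours(g,0,1)[0],key=len))[:,0]
C,r=circ(world(c,ct,z=42)); print("green C",C,r)
# scale disc edge from depth: points 20..24 high
v,u=np.mgrid[0:384:2,0:512:2]; uv=np.c_[u.ravel(),v.ravel()]; P=world(c,uv)
k=(abs(P[:,2]-22)<3)&(np.hypot(*(P[:,:2]-C).T)<125); uvk=uv[k]
hull=cv2.convexHull(uvk.astype(np.int32))[:,0]; Q=world(c,hull,z=22); k=hull[:,1]<250; C2,r2=circ(Q[k]); print("disc C",C2,r2)
r_=big(seg(c,[0,180,80],[5,255,255])); q=pix(r_); R=world(c,q); kk=R[:,2]>24; M=world(c,q[kk],z=27)
C=np.array(sys.argv[2:4],float) if len(sys.argv)>3 else C2
d=M[:,:2]-C; rad=np.hypot(*d.T); print("red r",rad.min(),rad.max())
ang=lambda p:np.degrees(np.arctan2(C[1]-p[...,1],C[0]-p[...,0]))
th=ang(M); i=(rad>100)&(rad<110); print("mark ang",(np.percentile(th[i],3)+np.percentile(th[i],97))/2,th.mean())
y=pix(seg(c,[22,150,60],[36,255,255])); Y=world(c,y)
for nm,z,lo,hi in [("top",96,0,200),("lever",38,66,89),("pointer",34,91,99),("stripe",43,38,66)]:
    W=world(c,y,z=z); rr=np.hypot(*(W[:,:2]-C).T); k=(abs(Y[:,2]-z)<(4 if z!=34 else 6))&(rr>lo)&(rr<hi)
    if k.any(): w=W[k].mean(0); print(nm,k.sum(),w,"r",np.hypot(*(w[:2]-C)),"ang",ang(w))
E
python3 a.py w1
```

```text
green C [570.05095028  13.51864234] 68.46334096417065
disc C [571.55956699  14.8130817 ] 114.22403471573175
red r 97.77451640081196 120.04299089710335
mark ang 14.687158645365312 15.005543111912553
top 371 [518.94841646 -42.94246139  96.        ] r 78.12576987446957 ang 47.66872897874995
lever 368 [516.44120984 -42.5259067   38.        ] r 79.53485328299801 ang 46.131240154953545
pointer 43 [508.77480155 -55.17713647  34.        ] r 94.02423842559594 ang 48.10628896983953
stripe 659 [537.57182138 -24.3881221   43.        ] r 51.883535260180196 ang 49.07446010171469
```

```bash
cat > plan.py <<'E'
from h import *
import sys
C=np.array([571.6,14.8])
def pose(a,off=16):
    r=np.radians(a); return np.r_[C+78*np.array([-np.cos(r),-np.sin(r)])+off*np.array([np.sin(r),-np.cos(r)]),a]
def rows(p0,ps):
    t=np.radians(p0[2]); X=np.array([-np.sin(t),np.cos(t)]);Y=np.array([np.cos(t),np.sin(t)])
    return [[round(float((p[:2]-p0[:2])@X)/10,2),round(float((p[:2]-p0[:2])@Y)/10,2),0,round(float(p0[2]-p[2]),1)] for p in ps]
def now():
    s=readout.observe(); M=Ro.from_rotvec(s["eef_rot"]).as_matrix(); return np.r_[s["tcp_pos"][:2],np.degrees(np.arctan2(-M[0,0],M[1,0]))]
E
python3 - <<'E'
from plan import *
p=now(); print(p)
print(rows(p,[pose(48,x) for x in (25,22,19,16.5)]+[pose(a) for a in (47.2,46,45,44)]))
p=pose(44)
for L in (np.linspace(43,34,8),np.linspace(33,24,8)): print(rows(p,[pose(a) for a in L])); p=pose(L[-1])
E
```

```text
[539.83555364 -61.80551286  47.49629683]
[[0.27, 0.02, 0, -0.5], [0.57, 0.01, 0, -0.5], [0.87, 0.01, 0, -0.5], [1.12, 0.01, 0, -0.5], [1.27, -0.01, 0, 0.3], [1.44, -0.05, 0, 1.5], [1.58, -0.07, 0, 2.5], [1.71, -0.09, 0, 3.5]]
[[0.14, -0.03, 0, 1.0], [0.31, -0.06, 0, 2.3], [0.49, -0.08, 0, 3.6], [0.67, -0.11, 0, 4.9], [0.84, -0.13, 0, 6.1], [1.02, -0.14, 0, 7.4], [1.2, -0.15, 0, 8.7], [1.38, -0.16, 0, 10.0]]
[[0.14, -0.03, 0, 1.0], [0.31, -0.06, 0, 2.3], [0.49, -0.08, 0, 3.6], [0.67, -0.11, 0, 4.9], [0.84, -0.13, 0, 6.1], [1.02, -0.14, 0, 7.4], [1.2, -0.15, 0, 8.7], [1.38, -0.16, 0, 10.0]]
```

Call:
send_rows:
  deltas:
    - [[0.27, 0.02, 0, -0.5], [0.57, 0.01, 0, -0.5], [0.87, 0.01, 0, -0.5], [1.12, 0.01, 0, -0.5], [1.27, -0.01, 0, 0.3], [1.44, -0.05, 0, 1.5], [1.58, -0.07, 0, 2.5], [1.71, -0.09, 0, 3.5]]

```text
t: 2.2
tcp_pos: [527.1, -51.2, 67.0]
eef_rot: [1.23, 2.89, 0.0]
contact_force: [1.1, -2.2, 2.2]
width: 0.3
gripper_force: 1.4
```

Call:
send_rows:
  deltas:
    - [[0.14, -0.03, 0, 1], [0.31, -0.06, 0, 2.3], [0.49, -0.08, 0, 3.6], [0.67, -0.11, 0, 4.9], [0.84, -0.13, 0, 6.1], [1.02, -0.14, 0, 7.4], [1.2, -0.15, 0, 8.7], [1.38, -0.16, 0, 10]]

```text
t: 2.87
tcp_pos: [516.1, -42.1, 66.7]
eef_rot: [1.478, 2.772, 0.0]
contact_force: [2.3, -1.7, 1.3]
width: 0.1
gripper_force: 1.4
```

Call:
send_rows:
  deltas:
    - [[0.14, -0.03, 0, 1], [0.31, -0.06, 0, 2.3], [0.49, -0.08, 0, 3.6], [0.67, -0.11, 0, 4.9], [0.84, -0.13, 0, 6.1], [1.02, -0.14, 0, 7.4], [1.2, -0.15, 0, 8.7], [1.38, -0.16, 0, 10]]

```text
t: 3.53
tcp_pos: [507.0, -31.6, 66.7]
eef_rot: [1.714, 2.633, 0.0]
contact_force: [2.2, -2.0, 1.0]
width: 0.5
gripper_force: 1.4
```

```bash
python3 m.py w2; python3 a.py w2; python3 -c "
from plan import *
print(now(),pose(24))"
```

```text
3.5833 [506.73808247 -31.3773489   66.64096419] [ 3.00674436 -0.77822838  1.34222401] 0.4630916383773804 [-4.03659513e-01  9.14909276e-01  1.22652143e-04]
green C [569.84357928  14.96158531] 68.27526576979194
disc C [570.9939449   15.74828179] 114.27661296919571
red r 97.3802934589329 119.6178764732463
mark ang 14.833296910790937 14.766726155221393
top 309 [500.145521   -15.95864786  96.        ] r 77.61976910419669 ang 24.11003859805116
lever 332 [497.82118511 -14.09236112  38.        ] r 79.023520197598 ang 22.186166367316797
pointer 36 [485.25896954 -22.41710216  34.        ] r 93.84605762612661 ang 23.99649377683632
stripe 619 [524.140681    -6.63043082  43.        ] r 51.923358096635226 ang 25.53072789810992
[506.73808247 -31.3773489   23.80715276] [506.85124059 -31.54218548  24.        ]
```

View pics/w2.png

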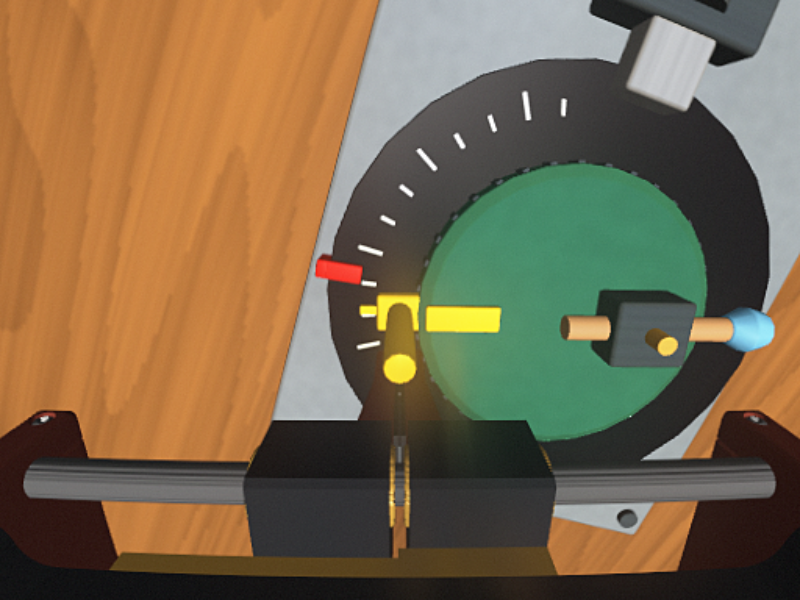

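The pointer tip is at (362,311) and the marker's inner edge at (361,272), so about 9° remain.

```bash
python3 -c "
from plan import *
p=pose(24);print(rows(p,[pose(a) for a in (23,22,21,20,19,18,17,16.5)]))"
```

```text
[[0.14, -0.03, 0, 1.0], [0.27, -0.05, 0, 2.0], [0.41, -0.07, 0, 3.0], [0.55, -0.09, 0, 4.0], [0.69, -0.11, 0, 5.0], [0.82, -0.12, 0, 6.0], [0.96, -0.14, 0, 7.0], [1.03, -0.14, 0, 7.5]]
```

Call:
send_rows:
  deltas:
    - [[0.14, -0.03, 0, 1], [0.27, -0.05, 0, 2], [0.41, -0.07, 0, 3], [0.55, -0.09, 0, 4], [0.69, -0.11, 0, 5], [0.82, -0.12, 0, 6], [0.96, -0.14, 0, 7], [1.03, -0.14, 0, 7.5]]

```text
t: 4.25
tcp_pos: [501.5, -22.7, 66.7]
eef_rot: [1.882, 2.516, 0.0]
contact_force: [2.3, -1.6, -0.5]
width: 0.5
gripper_force: 1.4
```

```bash
python3 m.py w3; python3 a.py w3 571.3 15.2; python3 -c "
from plan import *
c=pickle.load(open('w3.pkl','rb'));cv2.imwrite('pics/w3c.png',cv2.resize(c['color'][150:260,190:340],None,fx=5,fy=5,interpolation=2))
print(now(),pose(16.5))"
```

```text
4.3 [501.39269131 -22.674617    66.66306952] [ 2.01343068 -1.04805286  0.18345287] 0.28606432667764137 [-2.82644057e-01  9.59224857e-01  1.04364163e-04]
green C [569.40988876  11.77469332] 70.51665870578616
disc C [571.02321155  15.06847625] 114.68124404049513
red r 97.42844460972323 119.19910794091379
mark ang 14.56701237001647 14.485312232772895
top 304 [496.75864734  -6.31364109  96.        ] r 77.58382569220801 ang 16.098854226040512
lever 338 [494.69907582  -4.16874052  38.        ] r 79.01170606344071 ang 14.18996599266119
pointer 36 [481.10753679 -10.78178168  34.        ] r 93.86018005191605 ang 16.070126745513942
stripe 615 [ 5.21975258e+02 -1.62983707e-01  4.30000000e+01] r 51.66189553010138 ang 17.300039528241495
[501.39269131 -22.674617    16.41807397] [501.3563062  -22.69431264  16.5       ]
```

View pics/w3c.png

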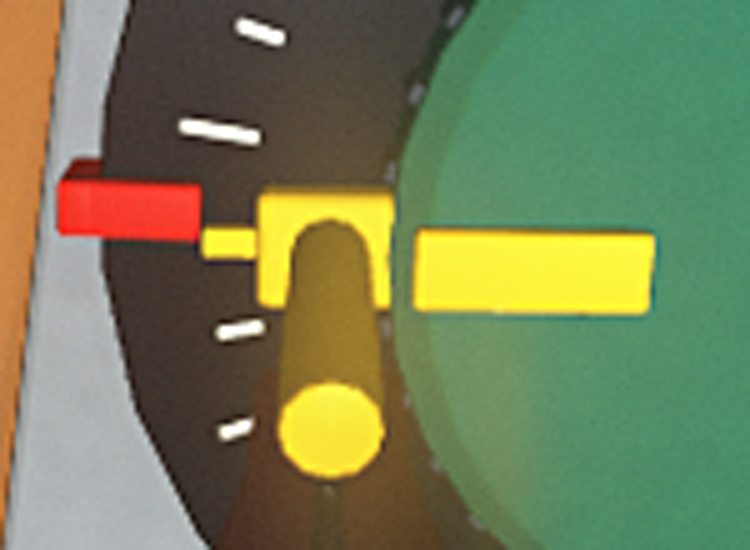

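The tip is at crop (203,243) and the marker's inner edge at (200,211). After parallax, that leaves 1.5° (2.5 mm) to go.

```bash
python3 -c "
from plan import *
p=pose(16.5);print(rows(p,[pose(a) for a in (16,15.7,15.4,15.2,15)]))
c=pickle.load(open('w3.pkl','rb'));print(world(c,np.array([[190+230/5,150+243/5],[190+170/5,150+211/5]])))"
```

```text
[[0.07, -0.01, 0, 0.5], [0.11, -0.02, 0, 0.8], [0.15, -0.03, 0, 1.1], [0.18, -0.03, 0, 1.3], [0.2, -0.04, 0, 1.5]]
[[482.77832806 -11.27915811  32.78763508]
 [472.66441995 -10.8416947   27.0763303 ]]
```

Call:
send_rows:
  deltas:
    - [[0.07, -0.01, 0, 0.5], [0.11, -0.02, 0, 0.8], [0.15, -0.03, 0, 1.1], [0.18, -0.03, 0, 1.3], [0.2, -0.04, 0, 1.5], [0.2, -0.04, 0, 1.5]]

```text
t: 4.8
tcp_pos: [500.5, -21.1, 66.7]
eef_rot: [-1.913, -2.492, -0.0]
contact_force: [2.7, -0.9, 0.2]
width: 0.5
gripper_force: 1.2
```

Call:
send_rows:
  deltas:
    - [[-0.3, 0, 0, 0], [-0.8, 0, 0, 0], [-1.3, 0, 0, 0], [-1.6, 0, 0, 0], [-1.6, 0, 0, 0]]

```text
t: 5.22
tcp_pos: [504.7, -37.2, 66.6]
eef_rot: [-1.913, -2.491, 0.0]
contact_force: [-0.2, -0.4, -0.2]
width: 0.4
gripper_force: 0.0
```

```bash
python3 m.py w4; python3 a.py w4 571.3 15.2; python3 -c "
from plan import *
c=pickle.load(open('w4.pkl','rb'));print(np.array(c['tool_from_camera']).round(2), -c['R'].T@c['t'],now())
"
```

```text
5.2667 [504.57619237 -36.95563363  66.56850546] [-0.7651693  -0.48681249  0.29020642] 0.274810573763367 [-2.58030937e-01  9.66136634e-01  1.98495662e-04]
green C [570.20519786  14.71814361] 68.3210191044368
disc C [571.65456908  14.58619321] 114.30667190848729
red r 97.85029657037116 119.73382912849355
mark ang 14.515078342370543 14.534740368803071
top 359 [496.37544607  -4.31276851  96.        ] r 77.4237490501216 ang 14.597410493402592
lever 365 [494.30082735  -2.29179888  38.        ] r 78.96097527941093 ang 12.798596188435384
pointer 35 [480.7287406   -8.30747042  34.        ] r 93.57218708170905 ang 14.549885245632566
stripe 677 [521.46895156   1.15057147  43.        ] r 51.77373687566137 ang 15.745334167822993
[[   0.     -0.95   -0.3    82.65]
 [   1.      0.      0.     -0.18]
 [  -0.     -0.3     0.95 -162.23]
 [   0.      0.      0.      1.  ]] [483.24338531  42.57106132 228.81638441] [504.57619237 -36.95563363  14.95325723]
```

Call:
send_rows:
  deltas:
    - [[-1, 0, -0.5, 0], [-2, 0, -1, 0], [-3, 0, -1.5, 0], [-4, 0, -2, 0], [-5, 0, -2.5, 0], [-5, 0, -2.5, 0], [-5, 0, -2.5, 0]]

```text
t: 5.85
tcp_pos: [518.1, -85.7, 92.2]
eef_rot: [1.914, 2.49, 0.001]
contact_force: [-0.2, -0.6, 0.4]
width: 0.3
gripper_force: 0.0
```

```bash
python3 m.py w5; python3 a.py w5 571.3 15.2; python3 -c "
from plan import *
c=pickle.load(open('w5.pkl','rb'));cv2.imwrite('pics/w5c.png',cv2.resize(c['color'][60:180,190:340],None,fx=5,fy=5,interpolation=2))
print(-c['R'].T@c['t'])
K=[pickle.load(open(f+'.pkl','rb')) for f in ('wrist',)]
"
```

```text
5.9 [517.55201926 -85.15285582  91.78432864] [ 0.1206317   0.91576345 -1.31774591] 0.5247998453418046 [-2.57912499e-01  9.66168277e-01  5.28277779e-05]
green C [570.57283473  13.69115392] 68.39906273995712
disc C [571.65904063  14.14114882] 114.36231501223929
red r 98.29357214492597 119.99088401626253
mark ang 14.804866272593657 14.967984071392111
top 367 [496.44415398  -5.14732875  96.        ] r 77.57197606974322 ang 15.206732527283181
lever 256 [493.78218066  -5.66948162  38.        ] r 80.27793955113168 ang 15.068005381276489
pointer 42 [480.66204926  -9.13002167  34.        ] r 93.84661991155176 ang 15.0257449119046
stripe 621 [521.41966719   1.25893315  43.        ] r 51.791900389208 ang 15.615159853423329
[496.44188773  -5.8476588  254.3444883 ]
```

View pics/w5c.png

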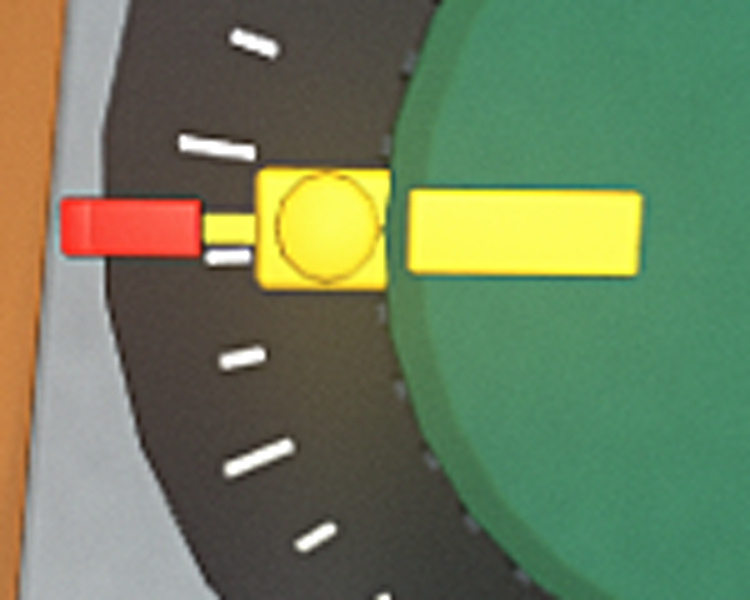

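The pointer centre (row 229) lines up with the marker centre (row 228), seen from straight above. The ring is set, so next is the lock lever.

Call:
send_rows:
  deltas:
    - [[0, 0, -1.5, 0], [0, 0, -3.5, 0], [0, 0, -5.5, 0], [1, 0, -6, 1], [3, 0.2, -6, 2], [6, 0.5, -6, 3], [9, 0.7, -6, 4], [12, 1, -6, 5]]

```text
t: 6.57
tcp_pos: [495.2, 35.0, 151.4]
eef_rot: [-2.02, -2.405, 0.001]
contact_force: [0.3, 0.0, 0.0]
width: 0.6
gripper_force: 0.0
```

```bash
python3 -c "
from plan import *
p=now();h=np.array([553,168.8]);u=np.array([np.cos(np.radians(6.8)),np.sin(np.radians(6.8))])
print(p,readout.observe()['tcp_pos'],rows(p,[np.r_[h-82*u,6.8]]))"
```

```text
[495.16341107  35.02564825   9.92695107] [495.16341107  35.02564825 151.37113497] [[12.63, -0.18, 0, 3.1]]
```

Call:
send_rows:
  deltas:
    - [[2.5, -0.1, 0, 1], [5.5, -0.1, 0, 2], [8.5, -0.1, 0, 3], [11, -0.2, 0, 3.1], [12.6, -0.2, 0, 3.1], [12.6, -0.2, 1.5, 3.1], [12.6, -0.2, 3.5, 3.1], [12.6, -0.2, 5, 3.1]]

```text
t: 7.23
tcp_pos: [471.5, 158.2, 100.6]
eef_rot: [-2.081, -2.353, 0.001]
contact_force: [-0.2, -0.4, -0.1]
width: 0.4
gripper_force: 0.0
```

Call:
send_rows:
  deltas:
    - [[0, 0, 0.5, 0], [0, 0, 0.8, 0], [0, 0, 0.8, 0]]

```text
t: 7.48
tcp_pos: [471.9, 157.4, 93.3]
eef_rot: [-2.083, -2.351, 0.002]
contact_force: [-0.5, -0.5, -1.1]
width: 0.5
gripper_force: 0.0
```

```bash
python3 m.py w6; python3 -c "
from plan import *
p=now();h=np.array([553,168.8]);u=np.array([np.cos(np.radians(6.8)),np.sin(np.radians(6.8))]);n=np.array([-u[1],u[0]])
print(p,(p[:2]-h)@u,(p[:2]-h)@n)"
```

```text
7.5333 [472.47088087 157.50310078  93.86666596] [ 0.06348188  0.12720569 -0.08859071] 0.22958913596760114 [-1.20167259e-01  9.92753659e-01  4.05053869e-05]
[472.47088087 157.50310078   6.90175567] -81.30023539108058 -1.6824640024596595
```

View pics/w6.png

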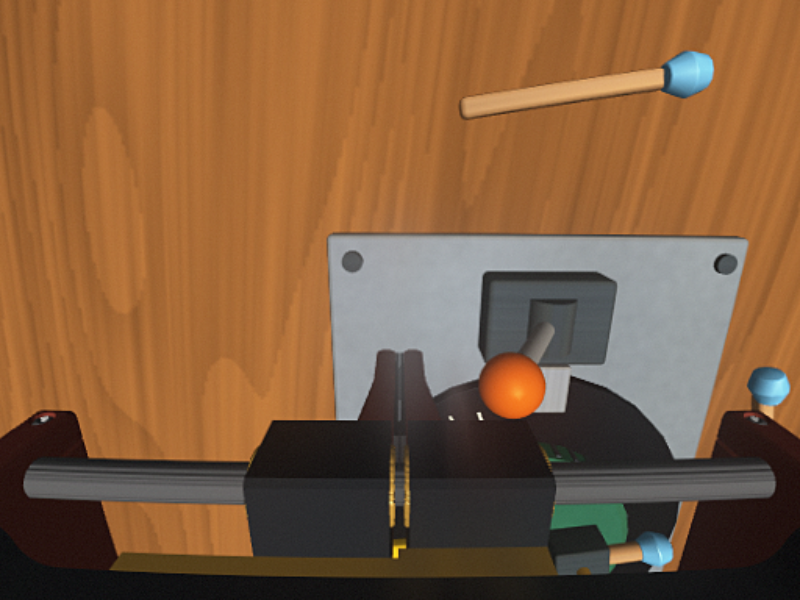

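The closed fingers stand at (400,370) beside the ball at (512,385), with the lever block behind and clear. I push along tool +y.

Call:
send_rows:
  deltas:
    - [[0, 0.8, 0, 0], [0, 1.4, 0, 0], [0, 2, 0, 0], [0, 2.6, 0, 0], [0, 3.2, 0, 0], [0, 3.8, 0, 0], [0, 4.4, 0, 0], [0, 5, 0, 0]]

```text
t: 8.2
tcp_pos: [522.7, 163.5, 93.7]
eef_rot: [2.084, 2.351, 0.0]
contact_force: [-2.0, -0.4, 1.0]
width: 0.5
gripper_force: 0.6
```

Call:
send_rows:
  deltas:
    - [[0, 0.6, 0, 0], [0, 1.2, 0, 0], [0, 1.8, 0, 0], [0, 2.4, 0, 0], [0, 2.9, 0, 0], [0, 3.3, 0, 0], [0, 3.6, 0, 0], [0, 3.8, 0, 0]]

```text
t: 8.87
tcp_pos: [560.0, 168.0, 93.5]
eef_rot: [-2.084, -2.351, 0.0]
contact_force: [-1.2, -0.4, -0.5]
width: 0.6
gripper_force: 0.4
```

Call:
send_rows:
  deltas:
    - [[0, 0.1, 0, 0], [0, 0.2, 0, 0], [0, 0.3, 0, 0], [0, 0.4, 0, 0], [0, 0.4, 0, 0]]

```text
t: 9.28
tcp_pos: [563.8, 168.5, 93.7]
eef_rot: [2.084, 2.351, 0.0]
contact_force: [-0.1, -0.0, -0.6]
width: 0.6
gripper_force: 0.3
```

```bash
cat > b.py <<'E'
from plan import *
h=np.array([553,168.8]);u=np.array([np.cos(np.radians(6.8)),np.sin(np.radians(6.8))]);n=np.array([-u[1],u[0]])
p=now();print("tcp s",(p[:2]-h)@u,(p[:2]-h)@n,readout.observe()["contact_force"])
for nm in ("wrist","scene"):
    c=grab(nm); o=big(seg(c,[6,180,90],[14,255,255])); q=pix(o); w=world(c,[(q.min(0)+q.max(0))/2],z=104)[0]; print(nm,len(q),w,(w[:2]-h)@u,(w[:2]-h)@n)
    cv2.imwrite(f"pics/b_{nm}.png",cv2.resize(c["color"],(800,600)))
E
python3 b.py
```

```text
tcp s 10.735812186372273 -1.5822439750419115 [-0.10771013 -0.0386994  -0.60923799]
wrist 1126 [587.42780726 168.98730653 104.        ] 34.207802969780154 -3.8904000785576947
scene 4 [595.85665588 174.76464871 104.        ] 43.26141915887195 0.8482923154439629
```

Call:
send_rows:
  deltas:
    - [[0, 0.1, 0, 0], [0, 0.2, 0, 0], [0, 0.2, 0, 0]]

```text
t: 9.63
tcp_pos: [565.9, 168.8, 93.7]
eef_rot: [2.084, 2.351, 0.0]
contact_force: [0.0, -0.1, -0.8]
width: 0.6
gripper_force: 0.3
```

Call:
send_rows:
  deltas:
    - [[0, 0.1, 0, 0], [0, 0.2, 0, 0], [0, 0.2, 0, 0]]

```text
t: 9.88
tcp_pos: [567.9, 169.0, 93.7]
eef_rot: [2.084, 2.351, 0.0]
contact_force: [-0.6, -0.7, -1.3]
width: 0.3
gripper_force: 0.3
```

```bash
python3 b.py
```

```text
tcp s 14.823024387652312 -1.602681919417357 [-0.61588113 -0.68751045 -1.28953116]
wrist 1072 [591.05316802 170.1327973  104.        ] 37.943291812040975 -3.182224348455713
scene 11 [599.95291003 174.67317478 104.        ] 47.31802737016824 0.2724491057869553
```

Call:
send_rows:
  deltas:
    - [[0, 0.1, 0, 0], [0, 0.2, 0, 0], [0, 0.2, 0, 0]]

```text
t: 10.23
tcp_pos: [569.8, 169.2, 93.7]
eef_rot: [2.084, 2.351, 0.0]
contact_force: [0.0, -0.2, -0.2]
width: 0.3
gripper_force: 0.3
```

Call:
send_rows:
  deltas:
    - [[0, 0.1, 0, 0], [0, 0.15, 0, 0], [0, 0.15, 0, 0]]

```text
t: 10.48
tcp_pos: [570.3, 169.2, 93.5]
eef_rot: [-2.083, -2.35, 0.002]
contact_force: [-5.3, -0.7, 1.8]
width: 0.4
gripper_force: 2.5
```

```bash
python3 b.py
```

```text
tcp s 17.236682980020756 -1.6443805185647191 [-5.28670094 -0.68193295  1.80615166]
wrist 1045 [593.06295939 170.80440514 104.        ] 40.01846635263151 -2.7533082049990245
scene 8 [602.45252663 175.28006319 104.        ] 49.871918430275656 0.5791038436737376
```

Call:
send_rows:
  deltas:
    - [[0, 0.05, 0, 0], [0, 0.1, 0, 0], [0, 0.1, 0, 0]]

```text
t: 10.83
tcp_pos: [570.4, 169.2, 93.4]
eef_rot: [-2.082, -2.349, 0.005]
contact_force: [-7.9, -0.9, 3.9]
width: 0.7
gripper_force: 4.1
```

Call:
send_rows:
  deltas:
    - [[0, -0.5, 0, 0], [0, -1.5, 0, 0], [0, -3, 0, 0], [0, -5, 0, 0], [0, -7, -1, 0], [0, -8, -3, 0], [0, -8, -6, 0], [0, -8, -9, 0]]

```text
t: 11.5
tcp_pos: [491.3, 159.6, 184.2]
eef_rot: [-2.083, -2.351, 0.001]
contact_force: [0.9, 0.1, 0.6]
width: -0.0
gripper_force: 0.0
```

Call:
send_rows:
  deltas:
    - [[-2, 0, 0, 0], [-5, 0, 0, 0], [-8, 0, 0, 0], [-11, 0, 0, 0], [-13, 0.5, 0, 0], [-14, 1, 0, 0], [-14, 1, 0, 0]]

```text
t: 12.08
tcp_pos: [520.8, 20.6, 184.1]
eef_rot: [2.085, 2.347, 0.002]
contact_force: [-0.1, 0.5, 0.9]
width: 0.5
gripper_force: 0.0
```

```bash
python3 b.py; python3 m.py w9; python3 a.py w9 571.3 15.2
```

```text
tcp s -49.49943048797359 -143.3001735896861 [-0.12485418  0.45943638  0.93300055]
wrist 837 [591.8895087 173.4062939 104.       ] 39.16134424684701 -0.030781197386212565
scene 97 [591.14283419 172.53466251 104.        ] 38.31671758822551 -0.8078718765238349
12.2333 [519.28294664  22.87118919 183.57818902] [0.40331628 0.05229577 0.52386889] 0.6117947753603646 [-1.20316667e-01  9.92735529e-01  2.62596213e-04]
green C [571.12442005  15.54345214] 68.82414122935884
disc C [571.74849076  14.14690602] 114.16314488073037
red r 97.8489709067841 119.30512848370107
mark ang 14.470700234238034 14.419472333839982
top 90 [496.52904     -4.05561797  96.        ] r 77.21059048585549 ang 14.441471200158736
lever 130 [495.65270768  -1.87073599  38.        ] r 77.54948654189737 ang 12.716492547236879
pointer 14 [481.03742209  -8.00020272  34.        ] r 93.19647191565993 ang 14.414715106656109
stripe 242 [521.468909     1.12859663  43.        ] r 51.779745295569775 ang 15.768724791752767
```

View pics/w9.png

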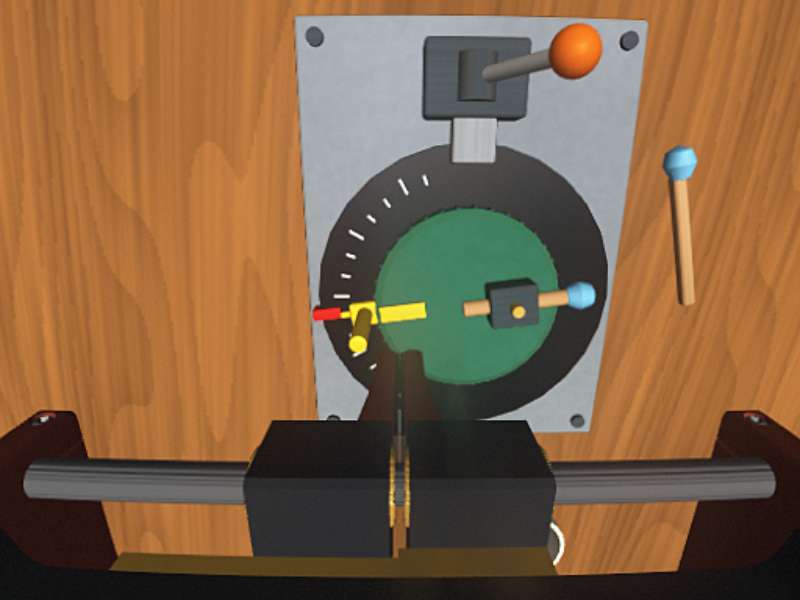

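The lever is fully over: the ball at (576,50) sits 38–39 mm past the hinge. The pointer (345,314) is still on the red marker (327,314), and the robot is clear of everything.

```bash
python3 -c "
from plant import close_job; print(close_job())"
```

```text
the job is handed in; nothing more can be done
None
```

The job is handed in: the pointer stands on the middle of the red marker to within about 0.1°, the lock lever was then pushed fully over to its stop, and the robot is clear of everything.

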